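# Prop up the counter key display

### The job

Set up the folding key display for the customers: by its handle bar lift the board up and over until it leans back on its stop, then swing the spring-loaded prop leg up past centre until it locks, and lower the board gently so that it stands on the leg. Do not drop the board, and leave the other things on the counter where they are.

Things in the scene. Friction and masses are not known exactly. Their poses are not given: they have to be found in the camera images.
- stand: dark steel base of the folding key display, fixed to the counter, footprint about 250 x 240 mm (prop leg included), rails 20 mm high. Origin on the counter under its middle; x points from the board's handle bar (robot's side) to the hinge (customers' side), y to the side on which the prop leg sits, z up. Yaw within 0.35 rad of the world's
- hinge (a point): fixed point in the middle of the board's hinge axis, at (75, 0, 50) mm in the stand's frame; the axis runs along the stand's y
- bar (a point): middle of the board's handle bar: a round steel bar, 12 mm thick, 118 mm long, along the stand's y, held by two thin arms 55 mm to either side of its middle, with a 39 mm gap between the bar and the board's edge. 185 mm from the hinge axis, 4 mm above the plane of the board's underside; with the board folded it is 54 mm above the counter and nothing is below it. It may turn freely between gripper pads
- board (a joint): angle in rad of the display board (plywood, 140 deep x 170 wide x 8 mm, 0.25 to 0.5 kg, with rows of key blanks on its upper face) about the hinge: 0 = folded flat, grows as the bar side goes up and over; 1.57 = upright; 1.8 = leaning back against its stop, where it stays by itself; below about 1.5 it falls down if let go. Standing on the locked leg it is at 0.765
- pivot (a point): fixed point on the prop leg's pivot axis (along the stand's y), at (-56, 125, 35) mm in the stand's frame
- leg_grip (a point): point on the leg's cross rod where it is best held: the middle of its black 44 mm long, 14 mm thick sleeve, which sticks out beyond the leg, away from the board. 103 mm from the pivot axis and 35 mm further out in the stand's y than the leg; folded it is at (47, 160, 35) mm in the stand's frame, nothing beneath it. It may turn freely between gripper pads. The rod's other, 80 mm long bare end reaches under the board and carries it
- leg (a joint): angle in rad of the prop leg about its pivot: 0 = folded, lying level towards the stand's +x; grows as the rod goes up and back towards the stand's -x; 1.187 = locked against its stop, the rod 130 mm above the counter. An over-centre spring pushes it towards 0 below 0.72 and towards 1.187 above 0.72; it takes 4 to 5 N at the rod to start it and it snaps the rest of the way past 0.75. The leg can only swing when the board is up out of its way
- padlock: brass padlock 45 x 50 x 24 mm with a steel shackle, lying on the counter; a bystander, origin at the middle of its underside
- oil: small grey oil bottle, 36 mm across, 95 mm tall; a bystander, origin at the middle of its underside
- tin: round aluminium tin, 60 mm across, 45 mm tall; a bystander, origin at the middle of its underside
- driver: screwdriver with a black handle, about 190 mm long, lying down; a bystander, origin on its underside, x along it
- brush: wooden bench brush lying down; a bystander, origin on its underside, x along it
- lockcyl: brass door-lock cylinder, 60 mm long, 33 mm tall; a bystander, origin at the middle of its underside
- blankbox: open cardboard box 110 x 140 x 50 mm; a bystander, origin at the middle of its underside

How it is judged (in metres and radians):
On the way, in this order (a step that is already met when the one before it is completed fails the run):
1. the board is lifted up and over, leaning back (board joint above 1.65 rad) (value of joint board above 1.65 rad), for 0.2 s.
2. the prop leg is locked (leg joint above 1.13 rad) while the board is still up (above 1.4 rad) (value of joint leg above 1.13 rad and value of joint board above 1.4 rad), for 0.3 s.
At the end, for the whole second after the job is handed in: the prop leg is locked (joint above 1.13 rad) and the board stands at rest on it (joint between 0.71 and 0.82 rad), both slower than 0.1 rad/s (value of joint leg above 1.13 rad and value of joint board between 0.71 and 0.82 rad and velocity of joint board between -0.1 and 0.1 rad/s and velocity of joint leg between -0.1 and 0.1 rad/s); the robot touches nothing.
It fails at once if the board is dropped or slammed: it comes down faster than 2.5 rad/s (velocity of joint board below -2.5 rad/s).
It fails at once if a bystander is pushed more than 40 mm from its place (distance of any of padlock, oil, tin, driver, brush, lockcyl, blankbox from where it was at the start of the episode above 0.04 m).
It also fails if it takes over 58 s, if anything falls off the work surface, if the arm or the gripper's body presses on something with over 40 N, if the wrist force passes 120 N, or if a joint passes its speed limit or range.

### The arm

A 6-joint arm with a two-finger parallel gripper is mounted at the origin on the work surface. World frame = base frame: x ahead of the robot, y to its left, z up, the work surface at z = 0. Lengths are in mm, angles in rad, forces in N, time in s.
With the tool pointing down it reaches from about 350 to 850 mm from the base axis. Payload 8.1 kg.
Tool frame: the origin (TCP) lies on the centre line of the jaws, within the pads' length; the fingertips stand 22 mm ahead of it and the grasp point (between the pads) lies 3 mm ahead of it (tip_extent is the distance from the TCP to the fingertips, in mm); z points along the fingers, y is the direction in which the jaws open and shut (so a half turn about z gives the same grasp; the last joint's range is limited). The gripper opens to 93 mm and grips with 3 to 60 N. Pads are 15 mm wide; open, the fingers measure 128 mm over their backs; the gripper's body (75 mm by 188 mm) begins 65 mm behind the grasp point.
Start: joints at [-1.42, 0.13, 1.488, -0, 1.523, -0.085], TCP at [140.193, -583.396, 240.635] pointing down, gripper open.
Joint ranges: [-2.96, 2.96], [-0.89, 2.26], [0.02, 2.5], [-1.34, 4.48], [0, 2.73], [-2.66, 2.66]. Speed limits (rad/s): [2.39, 2.39, 2.79, 3.14, 3.14, 3.14].

### API

Orientations are given as a rotation vector (axis times angle).
In Python, from rig import get_obs, snapshot, job_done, tip_extent gives the robot as it stands.
- The arm moves only by the tool send_rows, never from a script. Its argument "motion" is text: rows parted by semicolons, each of 7 numbers parted by spaces: the finger opening in cm, from 0 to 9.3, then the shift along the world's x, y, z in cm, then the turn, a rotation vector about the world's x, y, z in rad. A call has exactly 8 rows; each row shifts and turns the pose as measured when the row begins; what a row does not reach is not made up. A row lasts 1/10 s, in which the tool goes at most 50 mm and 8.59 degrees, less where a joint would pass 70% of its speed; a pose out of reach is approached as far as the arm can. A call with a gripper value outside its range is refused whole. The fingers move at their own pace and stop on an object; "grip_force" is the grip in N (left out, the last holds). Time passes only in rows, so rows that do not move let the fingers close, or fill a call up. It gives the time, the measured TCP pose, the force and the opening at its end, in the units of the state.
- get_obs(): the state, without advancing time (a new reading comes with each control period).
- snapshot(name): name is "side" or "top" or "wrist"; returns a dict with "image" (384x512x3 uint8, blue, green, red), "z_map" (384x512 float32, mm along the optical axis (not along the pixel's ray), 0 where there is no reading), "fx", "fy", "cx", "cy" (pixels), "cam_to_world" (4x4, takes a point from camera to world coordinates). Camera axes: x right, y up, looking along -z (the intrinsics and any distortion apply to the point x, -y, -z); pixel columns grow to the right and rows downward; lengths in mm; the calibration is good to about 2 mm. A picture is of the moment at which its call begins.
- job_done(): hands the job in, once; it reports no verdict.
The state is a dict: "time": time; "qpos": joint angles; "joint_velocities": joint speeds; "tau": joint torques, N m; "ee_pos": TCP position; "ee_rot": TCP orientation; "ft_force": force on the tool from outside, world axes, zero at the start; "wrist_torque": the same for the moment, N m; "grip_width": opening from 0.0 (shut) to 1.0 (fully open).
Only numpy, scipy, OpenCV 4.12 (cv2) and the standard library are available. Lean on these libraries where they do the work, as an engineer would, in place of code of your own. Each camera call takes 0.05 s, during which the arm holds its last target.

## Working session

There is one attempt and no reset: what is moved stays moved. The work goes in short steps, Python scripts to look and compute and a tool call to move; the robot and the scene stay as the last step left them, time stands still between calls to the robot, and variables do not carry over. Pictures are saved under pics/ and viewed, and the job is handed in when it is done.

Besides the shell and the picture viewer there is one more tool, called after "Emit:" in YAML: its name, and indented under it one key for each argument. send_rows: Moves the arm, as the interface text tells. Its arguments: {"type":"object","properties":{"motion":{"type":"string"},"grip_force":{"type":"number"}},"required":["motion"]}

```bash
ls; mkdir -p pics; python3 - <<'E'
from rig import *
import cv2,pickle
o=get_obs();print(o)
d={}
for n in("side","top","wrist"):
    s=snapshot(n);d[n]=s;cv2.imwrite(f"pics/{n}0.png",s["image"]);print(n,s["fx"],s["fy"],s["cx"],s["cy"],s["cam_to_world"],[k for k in s])
pickle.dump(d,open("s0.pkl","wb"))
E
```

```text
pics
{'time': 0.0, 'qpos': array([-1.42040912e+00,  1.31158889e-01,  1.48924931e+00,  1.48991143e-05,
        1.52296913e+00, -8.54189824e-02]), 'joint_velocities': array([ 0.000767  ,  0.00037329,  0.00019356, -0.00039263,  0.0016944 ,
       -0.00040334]), 'tau': array([ 1.79442675e-03, -5.59847403e+01, -4.91749191e+01,  7.70273223e-02,
        3.60258424e-02, -1.36562662e-04]), 'ee_pos': array([ 140.11570689, -582.88865215,  239.60521063]), 'ee_rot': array([-3.11801038e+00, -3.69334916e-01,  6.76467335e-05]), 'ft_force': array([ 0.9818035 ,  0.44071241, -0.19576967]), 'wrist_torque': array([-0.0125941 ,  0.0172493 ,  0.01554305]), 'grip_width': 0.9999936800369696}
side 413.42172251323643 413.42172251323643 248.13997693661253 188.65102597928333 [[-9.48939943e-01  2.15975088e-01 -2.29929874e-01  3.02374834e+02]
 [-3.15084451e-01 -6.13514611e-01  7.24100553e-01  7.98314751e+02]
 [ 1.53223434e-02  7.59575265e-01  6.50238912e-01  8.31311810e+02]
 [ 0.00000000e+00  0.00000000e+00  0.00000000e+00  1.00000000e+00]] ['image', 'z_map', 'fx', 'fy', 'cx', 'cy', 'cam_to_world']
top 346.5709364594713 346.5709364594713 254.18187552250473 195.6392440957626 [[ 2.13228540e-02  9.91230165e-01 -1.30415087e-01  4.22486535e+02]
 [-9.99629820e-01  1.89328223e-02 -1.95389671e-02 -5.63457579e+01]
 [-1.68984879e-02  1.30783437e-01  9.91266934e-01  1.03917181e+03]
 [ 0.00000000e+00  0.00000000e+00  0.00000000e+00  1.00000000e+00]] ['image', 'z_map', 'fx', 'fy', 'cx', 'cy', 'cam_to_world']
wrist 320.87257249451244 320.87257249451244 253.30912125618323 195.51240954939868 [[ 2.34791228e-01  9.42542875e-01  2.37667850e-01  2.04842585e+02]
 [-9.72045028e-01  2.27977144e-01  5.61683599e-02 -5.67261294e+02]
 [-1.24175029e-03 -2.44211691e-01  9.69721150e-01  3.83650821e+02]
 [ 0.00000000e+00  0.00000000e+00  0.00000000e+00  1.00000000e+00]] ['image', 'z_map', 'fx', 'fy', 'cx', 'cy', 'cam_to_world']
```

View pics/side0.png

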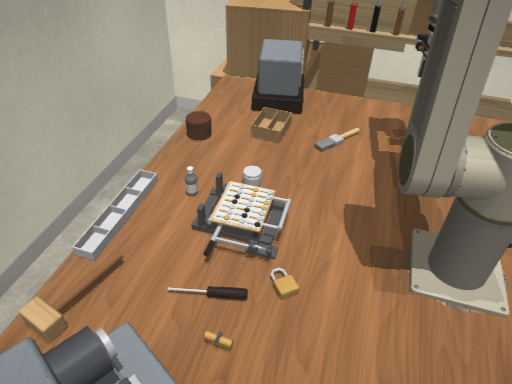

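View pics/top0.png

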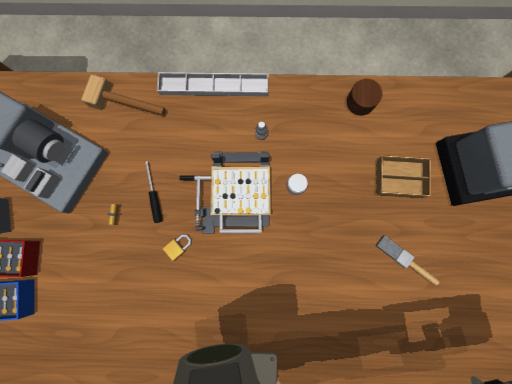

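The top view shows the stand at about (238,195): hinge posts at the top (218/264,157), handle bar at (241,231), leg sleeve at (195,178). The padlock is near (177,247), the tin at (298,184), and the oil at (262,130). I'll zoom in next.

```bash
python3 - <<'E'
import cv2,pickle
d=pickle.load(open("s0.pkl","rb"))
a=d["top"]["image"][140:260,150:310];b=d["side"]["image"][160:270,170:310]
cv2.imwrite("pics/z1.png",cv2.resize(a,None,fx=5,fy=5,interpolation=cv2.INTER_CUBIC))
cv2.imwrite("pics/z2.png",cv2.resize(b,None,fx=5,fy=5,interpolation=cv2.INTER_CUBIC))
E
```

```text
(no output)
```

View pics/z1.png

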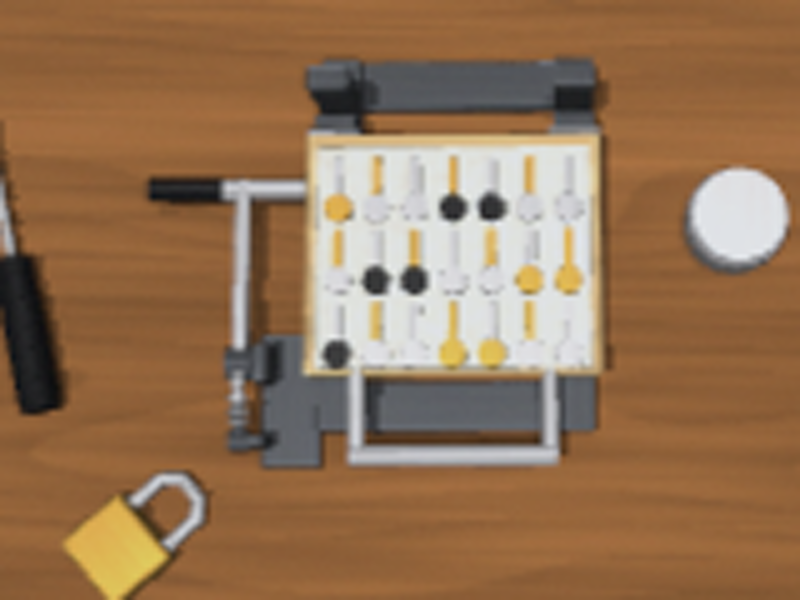

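View pics/z2.png

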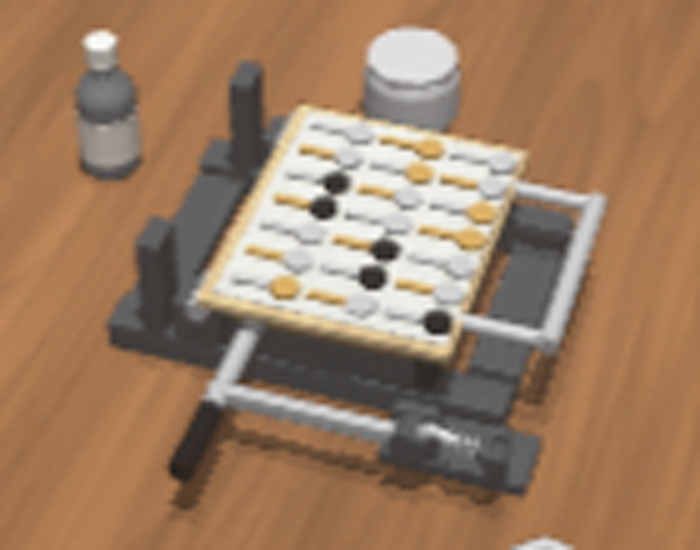

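```bash
cat > h.py <<'E'
import numpy as np
def ray(s,u,v,z):
    d=np.array([(u-s["cx"])/s["fx"],-(v-s["cy"])/s["fy"],-1.]);M=s["cam_to_world"]
    d=M[:3,:3]@d;p=M[:3,3];return p+d*(z-p[2])/d[2]
E
python3 - <<'E'
import pickle,numpy as np
from h import ray
np.set_printoptions(precision=1,suppress=True)
d=pickle.load(open("s0.pkl","rb"))
t=d["top"];f=lambda X,Y,z:ray(t,(X+.5)/5-.5+150,(Y+.5)/5-.5+140,z)
g=lambda X,Y,z:ray(d["side"],(X+.5)/5-.5+170,(Y+.5)/5-.5+160,z)
b1,b2=f(350,456,54),f(557,456,54);print("bar",b1,b2,(b1+b2)/2,np.linalg.norm(b1-b2),np.arctan2(*( (b1-b2)[[1,0]]*[1,-1])[::1]))
c1,c2=g(598,203,54),g(550,342,54);print("bar side",c1,c2,(c1+c2)/2,np.linalg.norm(c1-c2))
s1,s2=f(150,189,35),f(222,190,35);print("sleeve",s1,s2,(s1+s2)/2,np.linalg.norm(s1-s2))
s1,s2=g(182,470,35),g(215,400,35);print("sleeve side",s1,s2,(s1+s2)/2,np.linalg.norm(s1-s2))
P=[f(*q,58) for q in((310,133),(600,133),(602,376),(302,373))];print(np.array(P))
# depth checks
z=t["z_map"];print(z[231,238:246]);
for X,Y,zz in((740,210,45),(185,510,12)):print(f(X,Y,zz))
print("oil",g(105,50,95),g(105,165,0))
m=t["cam_to_world"]
for (u,v) in((241,231),(187,178),(230,232)):
    zz=z[v-2:v+3,u-3:u+4];
    o=[ (m@np.array([(u-t["cx"])/t["fx"]*q,-(vv-t["cy"])/t["fy"]*q,-q,1]))[2] for vv,q in zip(range(v-2,v+3),np.median(zz,1))];print(np.array(o))
E
```

```text
bar [449.7  58.9  54. ] [452.2 -58.4  54. ] [450.9   0.3  54. ] 117.32834209419404 1.549977112936057
bar side [452.8 -58.3  54. ] [450.2  55.1  54. ] [451.5  -1.6  54. ] 113.44173319207208
sleeve [604.7 184.9  35. ] [604.9 142.2  35. ] [604.8 163.6  35. ] 42.69557667926492
sleeve side [604.7 183.3  35. ] [606.8 134.3  35. ] [605.7 158.8  35. ] 49.057473073979075
[[635.2  88.1  58. ]
 [638.1 -79.7  58. ]
 [497.7 -83.   58. ]
 [496.   87.4  58. ]]
[974.6 976.  977.2 974.8 977.3 973.2 975.2 975.7]
[ 596.8 -161.9   45. ]
[417.2 160.2  12. ]
oil [746.  -46.7  95. ] [756.  -51.6   0. ]
[59.  60.2 60.1 57.6  0.4]
[42.3 41.9 40.3 39.   0.5]
[60.3 60.4 57.9  1.2 -0.2]
```

Stand found: yaw ≈ 0.015, bar at (451,0,54), hinge ≈ (636,3), sleeve (605,163,35), and the two views agree within about 4 mm. The jaws should open along the world's x. I'll move towards a point above the bar.

Emit:
send_rows:
  motion: "3.6 2.3 4.3 0 0 0 0.1;3.6 2.3 4.3 0 0 0 0.1;3.6 2.3 4.3 0 0 0 0.1;3.6 2.3 4.3 0 0 0 0.1;3.6 2.3 4.3 0 0 0 0.1;3.6 2.3 4.3 0 0 0 0.1;3.6 2.3 4.3 0 0 0 0.1;3.6 2.3 4.3 0 0 0 0.1"
  grip_force: 25

```text
time: 0.95
ee_pos: [322.6, -231.1, 233.6]
ee_rot: [-2.708, -1.578, 0.005]
ft_force: [1.5, 0.3, 0.7]
grip_width: 0.4
```

Emit:
send_rows:
  motion: "3.6 2.1 3.8 -1.5 0 0 0.09;3.6 2.1 3.8 -1.5 0 0 0.09;3.6 2.1 3.8 -1.5 0 0 0.09;3.6 2.1 3.8 -1.5 0 0 0.09;3.6 2.1 3.8 -1.5 0 0 0.09;3.6 2.1 3.8 -1.5 0 0 0.09;3.6 0 0 0 0 0 0;3.6 0 0 0 0 0 0"

```text
time: 1.75
ee_pos: [452.2, 12.8, 140.5]
ee_rot: [-2.153, -2.284, 0.003]
ft_force: [-0.5, 0.0, -0.4]
grip_width: 0.387
```

```bash
cat >> h.py <<'E'
from scipy.spatial.transform import Rotation as R
def st(o):
    m=R.from_rotvec(o["ee_rot"]).as_matrix()
    print("t",round(o["time"],2),"pos",o["ee_pos"].round(1),"z",m[:,2].round(3),"y",m[:,1].round(3),"F",o["ft_force"].round(1),"w",round(o["grip_width"]*93,1),"q",o["qpos"].round(2))
E
python3 - <<'E'
from rig import *;from h import *;import cv2,pickle
st(get_obs());s=snapshot("wrist");cv2.imwrite("pics/w1.png",s["image"]);pickle.dump(s,open("w1.pkl","wb"))
E
```

```text
t 1.75 pos [452.2  12.8 140.5] z [-0.004  0.001 -1.   ] y [ 0.998  0.059 -0.003] F [-0.5  0.  -0.4] w 36.0 q [-0.09 -0.2   2.    0.    1.35 -0.14]
```

View pics/w1.png

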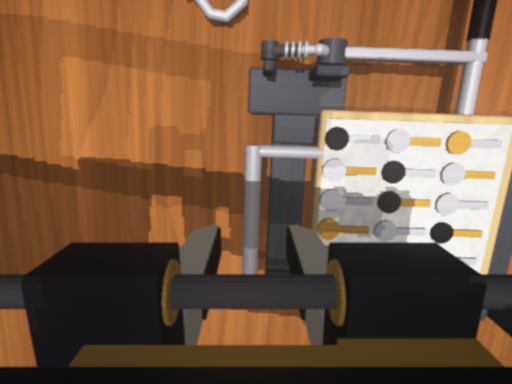

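```bash
python3 - <<'E'
import pickle;from h import *
s=pickle.load(open("w1.pkl","rb"))
for u,v in((252,150),(252,200),(251,260)):print(ray(s,u,v,54).round(1))
print(ray(s,478,40,35).round(1),ray(s,321,112,60).round(1))
E
```

```text
[447.7  55.6  54. ]
[449.8  18.7  54. ]
[451.9 -29.7  54. ]
[603.9 141.4  35. ] [492.8  84.7  60. ]
```

Between the jaws the wrist view puts the bar at x ≈ 450.5, which matches. Going down now.

Emit:
send_rows:
  motion: "3.6 -0.1 -0.6 -2 0 0 -0.02;3.6 -0.1 -0.6 -2 0 0 -0.01;3.6 0 0 -2 0 0 0;3.6 0 0 -1.5 0 0 0;3.6 0 0 -0.8 0 0 0;3.6 0 0 0 0 0 0;0.8 0 0 0 0 0 0;0.8 0 0 0 0 0 0"

```text
time: 2.6
ee_pos: [451.5, -9.3, 61.3]
ee_rot: [2.208, 2.227, 0.005]
ft_force: [0.3, 0.3, -0.5]
grip_width: 0.264
```

Emit:
send_rows:
  motion: "0.8 0 0 0 0 0 0;0.8 0 0 0 0 0 0;0.8 0 0 0 0 0 0;0.8 0 0 0 0 0 0;0.8 0 0 0 0 0 0;0.8 0 0 0 0 0 0;0.8 0 0 0 0 0 0;0.8 0 0 0 0 0 0"

```text
time: 3.4
ee_pos: [451.1, -9.5, 62.7]
ee_rot: [2.207, 2.228, 0.003]
ft_force: [-1.4, -0.4, -1.8]
grip_width: 0.118
```

```bash
python3 - <<'E'
from rig import *;from h import *;import cv2,pickle
st(get_obs());s=snapshot("wrist");cv2.imwrite("pics/w2.png",s["image"])
E
```

```text
t 3.4 pos [451.1  -9.5  62.7] z [ 0.005 -0.003 -1.   ] y [1.    0.01  0.005] F [-1.4 -0.4 -1.8] w 11.0 q [-0.13 -0.12  2.07 -0.    1.18 -0.14]
```

View pics/w2.png

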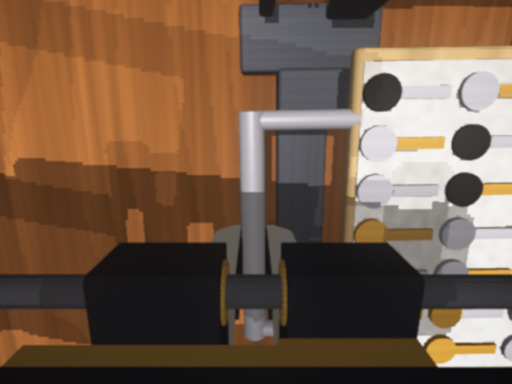

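Bar gripped (11 mm opening, fingers either side of it). Now lifting along the hinge arc.

Emit:
send_rows:
  motion: "0.8 0.13 0 1.84 0 0 0;0.8 0.32 0 1.82 0 0 0;0.8 0.5 0 1.78 0 0 0;0.8 0.67 0 1.72 0 0 0;0.8 0.84 0 1.65 0 0 0;0.8 1 0 1.56 0 0 0;0.8 1.15 0 1.45 0 0 0;0.8 1.29 0 1.33 0 0 0"
  grip_force: 35

```text
time: 4.25
ee_pos: [508.3, -8.2, 195.3]
ee_rot: [-2.21, -2.232, 0.001]
ft_force: [-0.8, 0.5, -2.7]
grip_width: 0.112
```

```bash
python3 - <<'E'
from rig import *;from h import *;import cv2,pickle
st(get_obs());s=snapshot("side");cv2.imwrite("pics/s2.png",s["image"])
E
```

```text
t 4.25 pos [508.3  -8.2 195.3] z [-0.001 -0.    -1.   ] y [ 1.     0.01  -0.001] F [-0.8  0.5 -2.7] w 10.4 q [-0.12 -0.09  1.8  -0.    1.44 -0.13]
```

View pics/s2.png

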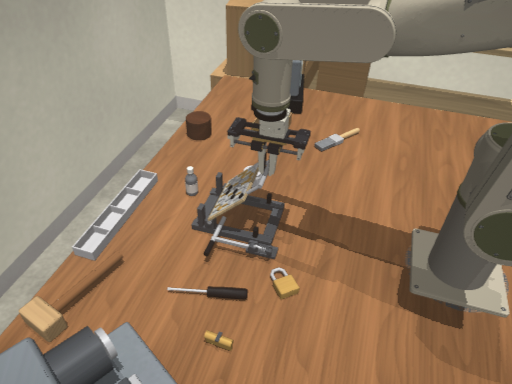

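The board is up about 0.8 rad and follows the arc with low forces. Continuing.

Emit:
send_rows:
  motion: "0.8 1.48 0.02 1.16 0 0 0;0.8 1.55 0.02 1.02 0 0 0;0.8 1.64 0.02 0.87 0 0 0;0.8 1.72 0.02 0.72 0 0 0;0.8 1.77 0.02 0.54 0 0 0;0.8 1.81 0.02 0.36 0 0 0;0.8 1.84 0.02 0.18 0 0 0;0.8 1.85 0.02 0 0 0 0"

```text
time: 5.1
ee_pos: [646.9, -5.7, 248.8]
ee_rot: [-2.207, -2.231, 0.004]
ft_force: [-1.3, 1.4, 0.8]
grip_width: 0.117
```

```bash
python3 - <<'E'
from rig import *;from h import *
st(get_obs())
E
```

```text
t 5.1 pos [646.9  -5.7 248.8] z [-0.004  0.001 -1.   ] y [ 1.     0.011 -0.004] F [-1.3  1.4  0.8] w 10.9 q [-0.09  0.26  1.33  0.    1.56 -0.1 ]
```

Emit:
send_rows:
  motion: "0.8 1 0 -0.1 0 0 0;0.8 1 0 -0.2 0 0 0;0.8 0.7 0 -0.2 0 0 0;0.8 0.4 0 -0.2 0 0 0;0.8 0.2 0 -0.1 0 0 0;0.8 0 0 0 0 0 0;0.8 0 0 0 0 0 0;0.8 0 0 0 0 0 0"

```text
time: 5.9
ee_pos: [682.0, -4.9, 242.4]
ee_rot: [-2.206, -2.233, 0.001]
ft_force: [-0.4, 0.2, 1.8]
grip_width: 0.118
```

```bash
python3 - <<'E'
from rig import *;from h import *;import cv2
st(get_obs())
for n in("side","wrist"):
    s=snapshot(n);cv2.imwrite(f"pics/{n}3.png",s["image"])
E
```

```text
t 5.9 pos [682.   -4.9 242.4] z [-0.003  0.002 -1.   ] y [ 1.     0.012 -0.003] F [-0.4  0.2  1.8] w 10.9 q [-0.08  0.35  1.22  0.    1.56 -0.1 ]
```

View pics/side3.png

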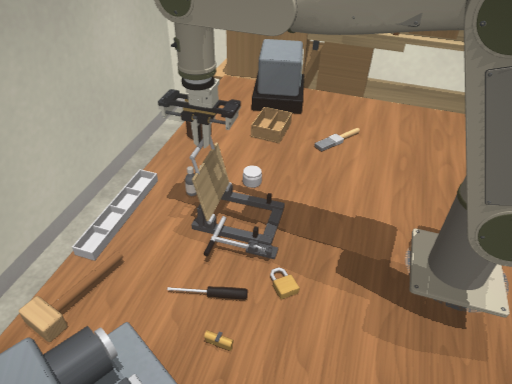

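View pics/wrist3.png

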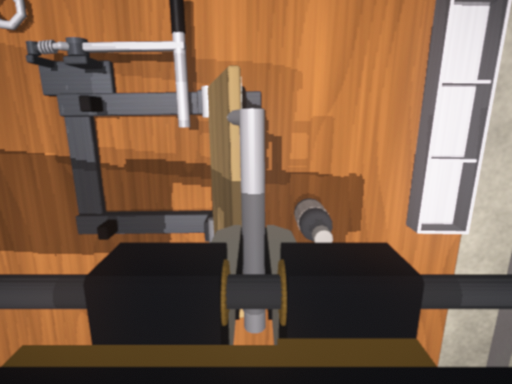

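The board leans at ≈1.80 rad by the arc geometry, and the posts show behind it. Releasing and rising straight up.

Emit:
send_rows:
  motion: "3.2 0 0 0 0 0 0;3.2 0 0 0 0 0 0;3.2 0 0 0 0 0 0;3.2 0 0 0 0 0 0;3.2 0 0 0 0 0 0;3.2 0 0 1 0 0 0;3.2 0 0 2 0 0 0;3.2 0 0 3 0 0 0"

```text
time: 6.8
ee_pos: [679.2, -4.9, 297.6]
ee_rot: [-2.201, -2.226, 0.012]
ft_force: [0.4, 1.3, -0.3]
grip_width: 0.342
```

```bash
python3 - <<'E'
from rig import *;from h import *;import cv2,pickle
st(get_obs());d={}
for n in("side","wrist"):
    s=snapshot(n);cv2.imwrite(f"pics/{n}4.png",s["image"]);d[n]=s
pickle.dump(d,open("s4.pkl","wb"))
E
```

```text
t 6.8 pos [679.2  -4.9 297.6] z [-0.013  0.003 -1.   ] y [ 1.     0.012 -0.013] F [ 0.4  1.3 -0.3] w 31.9 q [-0.08  0.35  1.14  0.    1.67 -0.09]
```

View pics/side4.png

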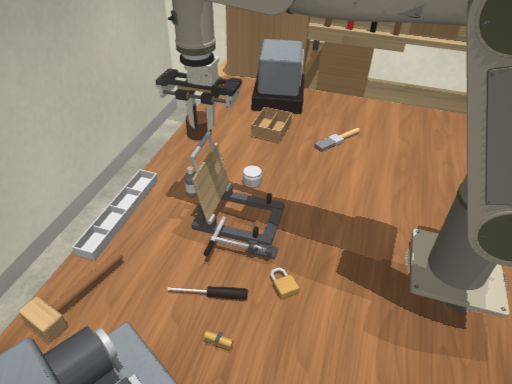

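View pics/wrist4.png

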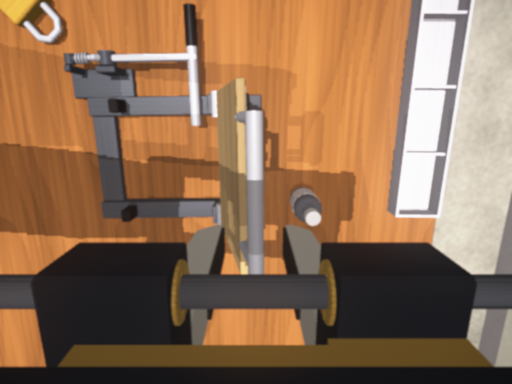

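```bash
python3 - <<'E'
import pickle;from h import *
s=pickle.load(open("s4.pkl","rb"))["wrist"]
for u,v,z in((188,5,35),(193,42,35),(255,115,230),(254,240,230)):print(ray(s,u,v,z).round(1))
E
```

```text
[601.2 185.2  35. ]
[605.7 145.7  35. ]
[680.4  62.4 230. ]
[680.9 -26.3 230. ]
```

Emit:
send_rows:
  motion: "3.2 -0.7 2.5 0 0 0 0;3.2 -1 2.5 0 0 0 0;3.2 -1 2.5 0 0 0 0;3.2 -1 2.5 0 0 0 0;3.2 -1 2.5 0 0 0 0;3.2 -1 2.5 -1 0 0 0;3.2 -1 2 -2 0 0 0;3.2 -0.7 0 -2 0 0 0"

```text
time: 7.7
ee_pos: [608.2, 169.9, 260.4]
ee_rot: [2.208, 2.226, 0.017]
ft_force: [0.9, -1.1, -0.9]
grip_width: 0.346
```

```bash
python3 - <<'E'
from rig import *;from h import *
st(get_obs())
E
```

```text
t 7.7 pos [608.2 169.9 260.4] z [ 0.012  0.003 -1.   ] y [1.    0.008 0.012] F [ 0.9 -1.1 -0.9] w 32.2 q [0.19 0.2  1.38 0.   1.55 0.18]
```

Emit:
send_rows:
  motion: "3.2 -0.3 -0.4 -3 0 0 0;3.2 0 0 -3.5 0 0 0;3.2 0 0 -3.5 0 0 0;3.2 0 0 -3.5 0 0 0;3.2 0 0 -2 0 0 0;3.2 0 0 -1 0 0 0;3.2 0 0 0 0 0 0;3.2 0 0 0 0 0 0"

```text
time: 8.5
ee_pos: [602.0, 167.5, 88.8]
ee_rot: [2.204, 2.23, 0.017]
ft_force: [0.6, -0.9, 0.1]
grip_width: 0.346
```

```bash
python3 - <<'E'
from rig import *;from h import *;import cv2
st(get_obs());s=snapshot("wrist");cv2.imwrite("pics/w5.png",s["image"])
for u,v in((255,200),(255,250)):print(ray(s,u,v,35).round(1))
E
```

```text
t 8.5 pos [602.  167.5  88.8] z [ 0.012  0.003 -1.   ] y [1.    0.011 0.012] F [ 0.6 -0.9  0.1] w 32.1 q [0.19 0.3  1.58 0.   1.25 0.18]
[602.9 182.3  35. ]
[603.4 148.   35. ]
```

View pics/w5.png

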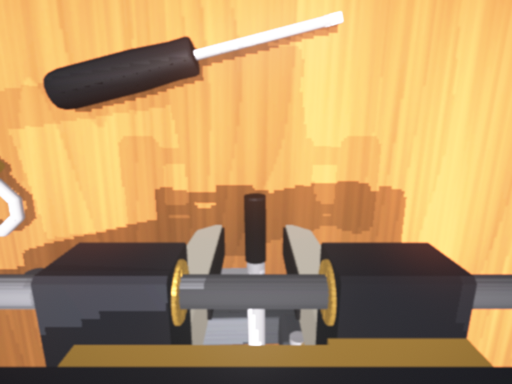

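Sleeve lies between the jaws (col 255, rows 195–262), at x ≈ 603, y 140–186. Descending the last 49 mm and gripping.

Emit:
send_rows:
  motion: "3.2 0 -0.2 -1.5 0 0.01 0;3.2 0 0 -1.5 0 0 0;3.2 0 0 -1.2 0 0 0;3.2 0 0 -0.7 0 0 0;3.2 0 0 -0.3 0 0 0;1 0 0 -0.1 0 0 0;1 0 0 0 0 0 0;1 0 0 0 0 0 0"
  grip_force: 25

```text
time: 9.35
ee_pos: [603.9, 165.6, 34.6]
ee_rot: [2.208, 2.233, 0.011]
ft_force: [-1.6, 0.6, 4.3]
grip_width: 0.145
```

Emit:
send_rows:
  motion: "1 0 0 0 0 0 0;1 0 0 0 0 0 0;1 0 0 0 0 0 0;1 0 0 0 0 0 0;1 0 0 0 0 0 0;1 0 0 0 0 0 0;1 0 0 0 0 0 0;1 0 0 0 0 0 0"

```text
time: 10.15
ee_pos: [603.9, 165.6, 34.8]
ee_rot: [2.207, 2.233, 0.012]
ft_force: [0.6, 0.3, -3.0]
grip_width: 0.141
```

```bash
python3 - <<'E'
from rig import *;from h import *;import cv2
st(get_obs());s=snapshot("wrist");cv2.imwrite("pics/w6.png",s["image"])
E
```

```text
t 10.15 pos [603.9 165.6  34.8] z [ 0.006  0.004 -1.   ] y [1.    0.012 0.006] F [ 0.6  0.3 -3. ] w 13.1 q [0.18 0.38 1.59 0.   1.17 0.17]
```

View pics/w6.png

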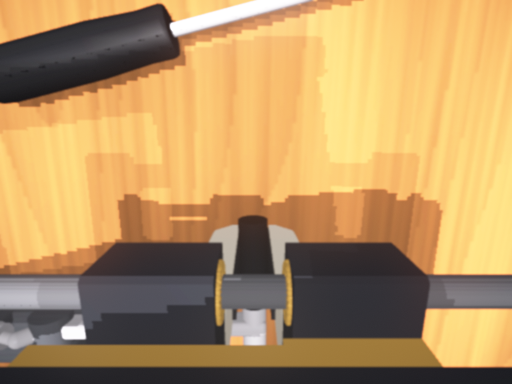

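Emit:
send_rows:
  motion: "1 -0.05 0 1.03 0 0 0;1 -0.15 0 1.02 0 0 0;1 -0.26 0 1 0 0 0;1 -0.35 0 0.97 0 0 0;1 -0.45 0 0.93 0 0 0;1 -0.54 0 0.88 0 0 0;1 -0.62 0 0.82 0 0 0;1 -0.7 0 0.75 0 0 0"

```text
time: 11.0
ee_pos: [572.2, 165.0, 114.3]
ee_rot: [2.206, 2.23, 0.016]
ft_force: [0.7, -1.4, -2.1]
grip_width: 0.141
```

```bash
python3 - <<'E'
from rig import *;from h import *
st(get_obs())
E
```

```text
t 11.0 pos [572.2 165.  114.3] z [ 0.011  0.004 -1.   ] y [1.    0.011 0.011] F [ 0.7 -1.4 -2.1] w 13.1 q [0.19 0.2  1.65 0.   1.28 0.18]
```

Emit:
send_rows:
  motion: "1 -0.78 0 0.45 0 0 0;1 -0.8 0 0.4 0 0 0;1 -0.8 0 0.35 0 0 0;1 -0.6 0 0.2 0 0 0;1 -0.4 0 0.1 0 0 0;1 0 0 0 0 0 0;1 0 0 0 0 0 0;1 0 0 0 0 0 0"

```text
time: 11.8
ee_pos: [539.3, 164.3, 137.5]
ee_rot: [2.199, 2.224, 0.03]
ft_force: [1.8, -3.4, 4.7]
grip_width: 0.143
```

```bash
python3 - <<'E'
from rig import *;from h import *;import cv2
st(get_obs());
for n in("side","wrist"):
    s=snapshot(n);cv2.imwrite(f"pics/{n}7.png",s["image"])
E
```

```text
t 11.8 pos [539.3 164.3 137.5] z [ 0.023  0.004 -1.   ] y [1.    0.011 0.023] F [ 1.8 -3.4  4.7] w 13.3 q [ 0.21  0.08  1.73 -0.    1.3   0.19]
```

View pics/side7.png

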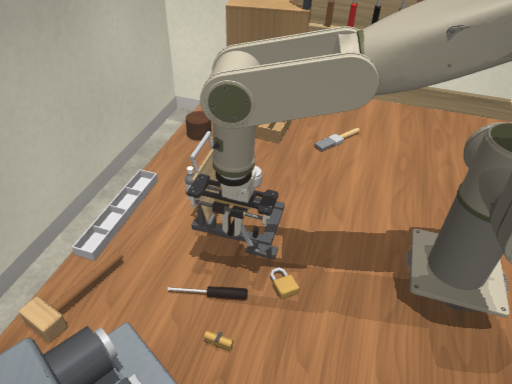

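The displacement (−65, +103) matches the locked position. Releasing and rising.

Emit:
send_rows:
  motion: "3.2 0 0 0 0 0 0;3.2 0 0 0 0 0 0;3.2 0 0 0 0 0 0;3.2 0 0 0 0 0 0;3.2 0 0 0 0 0 0;3.2 0 0 1.5 0 0.01 0;3.2 0 0 3 0 0.01 0;3.2 0 0 4 0 0 0"

```text
time: 12.7
ee_pos: [529.7, 164.7, 211.6]
ee_rot: [-2.196, -2.221, 0.024]
ft_force: [0.0, -0.3, -0.2]
grip_width: 0.346
```

```bash
python3 - <<'E'
from rig import *;from h import *;import cv2
st(get_obs());
for n in("side","wrist"):
    s=snapshot(n);cv2.imwrite(f"pics/{n}8.png",s["image"])
    if n=="side":cv2.imwrite("pics/z8.png",cv2.resize(s["image"][120:280,170:330],None,fx=4,fy=4,interpolation=2)[:600])
E
```

```text
t 12.7 pos [529.7 164.7 211.6] z [-0.024  0.002 -1.   ] y [ 1.     0.012 -0.024] F [ 0.  -0.3 -0.2] w 32.2 q [0.2  0.04 1.63 0.01 1.49 0.19]
```

View pics/z8.png

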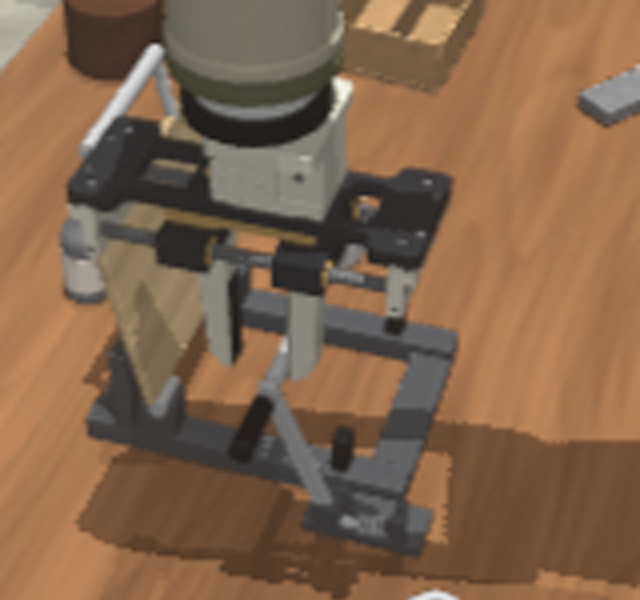

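View pics/wrist8.png

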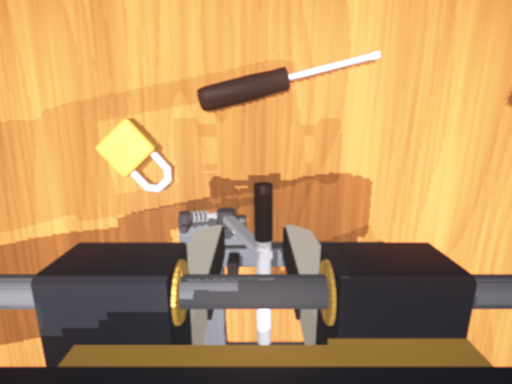

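Emit:
send_rows:
  motion: "3.2 0 0 3 0 -0.02 0;3.2 0 0 3 0 0 0;3.2 1 -1 3 0 0 0;3.2 2.5 -2.8 0 0 0 0;3.2 3 -3.3 0 0 0 0;3.2 3 -3.3 0 0 0 0;3.2 3 -3.3 0 0 0 0;3.2 2 -2.5 0 0 0 0"

```text
time: 13.6
ee_pos: [680.9, 2.8, 312.4]
ee_rot: [2.196, 2.241, 0.022]
ft_force: [1.2, -0.2, 0.5]
grip_width: 0.344
```

```bash
python3 - <<'E'
from rig import *;from h import *;import cv2
st(get_obs());s=snapshot("wrist");cv2.imwrite("pics/w9.png",s["image"])
t=snapshot("top");cv2.imwrite("pics/t9.png",t["image"])
E
```

```text
t 13.6 pos [680.9   2.8 312.4] z [ 0.013  0.007 -1.   ] y [1.    0.021 0.013] F [ 1.2 -0.2  0.5] w 32.0 q [-0.08  0.32  1.14  0.01  1.67 -0.1 ]
```

View pics/w9.png

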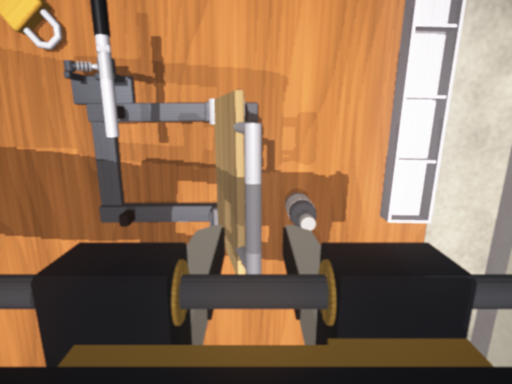

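```bash
python3 - <<'E'
from rig import *;from h import *;import cv2
st(get_obs());s=snapshot("wrist")
for u,v,z in((253,150,229),(253,250,229),(103,50,130),(111,135,130)):print(ray(s,u,v,z).round(1))
E
```

```text
t 13.7 pos [681.    0.9 311. ] z [ 0.011  0.006 -1.   ] y [1.    0.017 0.011] F [0.9 1.5 0.2] w 31.9 q [-0.08  0.33  1.14  0.01  1.67 -0.09]
[680.2  44.8 229. ]
[681.6 -30.7 229. ]
[539.5 125.4 130. ]
[540.2  47.2 130. ]
```

Rod at x ≈ 540 with z = 130 fits the locked leg (541 expected). The bar is at x ≈ 681, centred between the jaws. Descending.

Emit:
send_rows:
  motion: "3.2 0 0 -2 0 0.01 0;3.2 0 0 -2 0 0 0;3.2 0 0 -1.7 0 0 0;3.2 0 0 -1.2 0 0 0;3.2 0 0 -0.7 0 0 0;3.2 0 0 0 0 0 0;3.2 0 0 0 0 0 0;3.2 0 0 0 0 0 0"

```text
time: 14.55
ee_pos: [676.1, 9.6, 227.2]
ee_rot: [-2.187, -2.242, -0.006]
ft_force: [0.8, -0.2, 0.1]
grip_width: 0.345
```

```bash
python3 - <<'E'
from rig import *;from h import *;import cv2
st(get_obs());s=snapshot("wrist");cv2.imwrite("pics/w10.png",s["image"])
for u,v,z in((253,150,229),(253,250,229)):print(ray(s,u,v,z).round(1))
E
```

```text
t 14.55 pos [676.1   9.6 227.2] z [-0.004  0.009 -1.   ] y [ 1.     0.025 -0.004] F [ 0.8 -0.2  0.1] w 32.1 q [-0.07  0.35  1.26  0.01  1.54 -0.09]
[673.9  61.9 229. ]
[675.1  14.4 229. ]
```

View pics/w10.png

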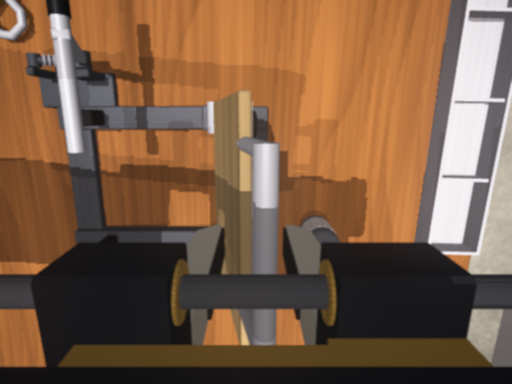

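Slightly low and 4 mm short in x; I'll correct that and close.

Emit:
send_rows:
  motion: "3.2 0.4 -0.7 0.7 0 0 0;3.2 0 0 0 0 0 0;0.8 0 0 0 0 0 0;0.8 0 0 0 0 0 0;0.8 0 0 0 0 0 0;0.8 0 0 0 0 0 0;0.8 0 0 0 0 0 0;0.8 0 0 0 0 0 0"
  grip_force: 35

```text
time: 15.4
ee_pos: [681.8, 1.1, 238.5]
ee_rot: [-2.19, -2.244, -0.01]
ft_force: [-0.6, -0.5, 1.1]
grip_width: 0.118
```

Emit:
send_rows:
  motion: "0.8 0 0 0 0 0 0;0.8 0 0 0 0 0 0;0.8 0 0 0 0 0 0;0.8 0 0 0 0 0 0;0.8 0 0 0 0 0 0;0.8 0 0 0 0 0 0;0.8 0 0 0 0 0 0;0.8 0 0 0 0 0 0"

```text
time: 16.2
ee_pos: [681.8, 1.1, 238.5]
ee_rot: [-2.19, -2.244, -0.01]
ft_force: [-1.2, -0.5, 1.3]
grip_width: 0.117
```

```bash
python3 - <<'E'
from rig import *;from h import *
st(get_obs())
E
```

```text
t 16.2 pos [681.8   1.1 238.5] z [ 0.     0.009 -1.   ] y [1.    0.024 0.001] F [-1.2 -0.5  1.3] w 10.9 q [-0.08  0.35  1.23  0.01  1.55 -0.1 ]
```

Emit:
send_rows:
  motion: "0.8 -1.17 0 0.24 0 0 0;0.8 -1.19 0 0.16 0 0 0;0.8 -1.2 0 0.1 0 0 0;0.8 -1.2 0 0.02 0 0 0;0.8 -1.2 0 -0.06 0 0 0;0.8 -1.2 0 -0.14 0 0 0;0.8 -1.19 0 -0.21 0 0 0;0.8 -1.17 0 -0.28 0 0 0"

```text
time: 17.0
ee_pos: [591.1, -1.0, 241.3]
ee_rot: [2.188, 2.239, 0.028]
ft_force: [2.2, -0.7, -0.1]
grip_width: 0.118
```

```bash
python3 - <<'E'
from rig import *;from h import *;import cv2
st(get_obs());s=snapshot("side");cv2.imwrite("pics/s11.png",s["image"])
E
```

```text
t 17.0 pos [591.1  -1.  241.3] z [ 0.021  0.005 -1.   ] y [1.    0.023 0.021] F [ 2.2 -0.7 -0.1] w 10.9 q [-0.09  0.09  1.53  0.01  1.5  -0.12]
```

View pics/s11.png

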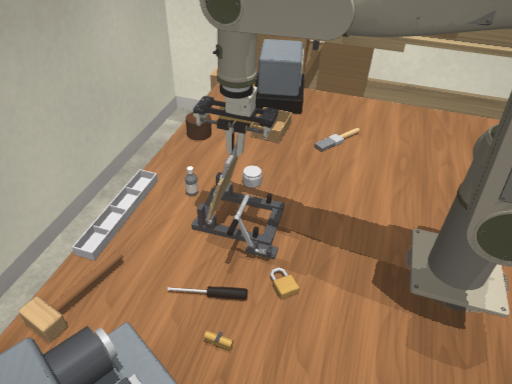

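Emit:
send_rows:
  motion: "0.8 -1.07 0 -0.34 0 0.02 0;0.8 -1.05 0 -0.4 0 0 0;0.8 -1.02 0 -0.46 0 0 0;0.8 -1 0 -0.52 0 0 0;0.8 -0.96 0 -0.57 0 0 0;0.8 -0.93 0 -0.62 0 0 0;0.8 -0.89 0 -0.66 0 0 0;0.8 -0.7 0 -0.6 0 0 0"

```text
time: 17.85
ee_pos: [512.8, -2.4, 199.3]
ee_rot: [-2.195, -2.245, -0.003]
ft_force: [0.6, -1.9, 0.6]
grip_width: 0.119
```

```bash
python3 - <<'E'
from rig import *;from h import *;import cv2
st(get_obs());s=snapshot("side");cv2.imwrite("pics/s12.png",cv2.resize(s["image"][120:280,170:330],None,fx=4,fy=4,interpolation=2)[:600])
E
```

```text
t 17.85 pos [512.8  -2.4 199.3] z [-0.     0.003 -1.   ] y [ 1.     0.022 -0.   ] F [ 0.6 -1.9  0.6] w 11.1 q [-0.11 -0.08  1.78  0.    1.44 -0.13]
```

View pics/s12.png

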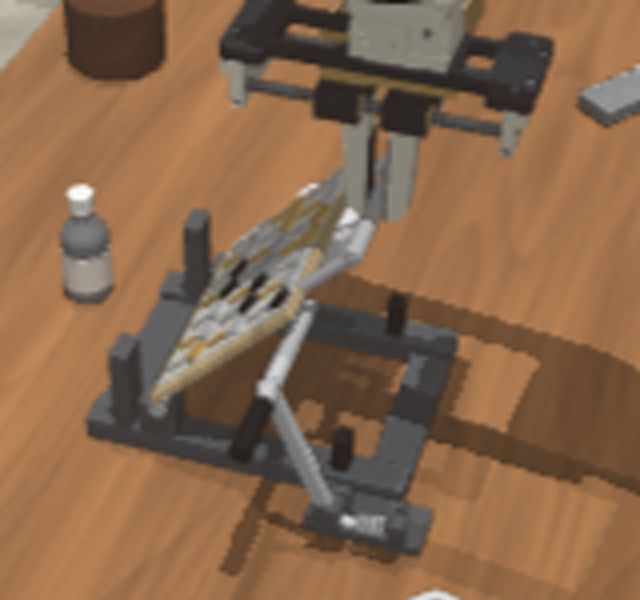

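The board is about to meet the rod, at ≈0.82 rad. Lowering the last ~10 mm slowly.

Emit:
send_rows:
  motion: "0.8 -0.2 0 -0.2 0 0 0;0.8 -0.2 0 -0.2 0 0 0;0.8 -0.15 0 -0.15 0 0 0;0.8 -0.1 0 -0.15 0 0 0;0.8 -0.1 0 -0.1 0 0 0;0.8 0 0 0 0 0 0;0.8 0 0 0 0 0 0;0.8 0 0 0 0 0 0"

```text
time: 18.7
ee_pos: [505.5, -2.4, 192.2]
ee_rot: [-2.195, -2.245, -0.003]
ft_force: [-1.7, -2.1, 1.3]
grip_width: 0.117
```

```bash
python3 - <<'E'
from rig import *;from h import *;import cv2
st(get_obs());s=snapshot("side");cv2.imwrite("pics/s13.png",cv2.resize(s["image"][120:280,170:330],None,fx=4,fy=4,interpolation=2)[:600])
E
```

```text
t 18.7 pos [505.5  -2.4 192.2] z [ 0.     0.002 -1.   ] y [1.    0.023 0.001] F [-1.7 -2.1  1.3] w 10.9 q [-0.11 -0.1   1.81  0.    1.43 -0.13]
```

View pics/s13.png

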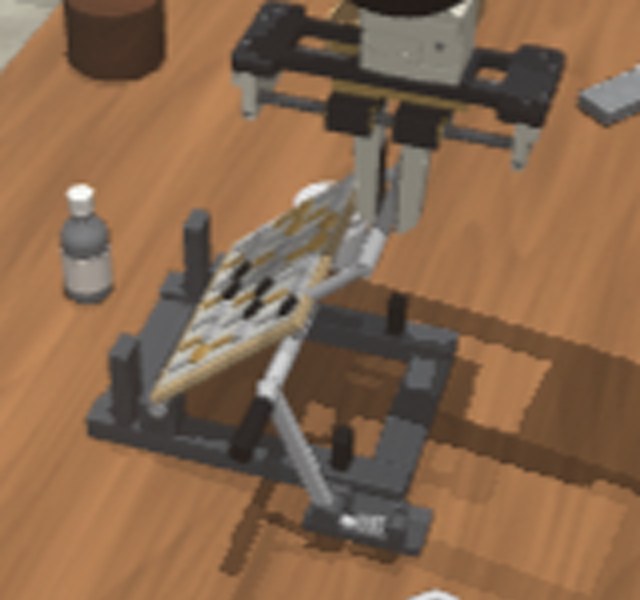

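Emit:
send_rows:
  motion: "0.8 -0.1 0 -0.15 0 0 0;0.8 -0.1 0 -0.15 0 0 0;0.8 0 0 0 0 0 0;0.8 0 0 0 0 0 0;0.8 0 0 0 0 0 0;0.8 0 0 0 0 0 0;0.8 0 0 0 0 0 0;0.8 0 0 0 0 0 0"

```text
time: 19.55
ee_pos: [505.3, -2.5, 192.0]
ee_rot: [2.195, 2.245, 0.008]
ft_force: [-1.8, -0.8, 3.1]
grip_width: 0.118
```

Commanded 3 mm further, the tool moved under 0.5 mm, so the board rests on the rod. Opening and backing up.

Emit:
send_rows:
  motion: "1.6 0 0 0 0 0 0;2 0 0 0 0 0 0;2.6 0 0 0 0 0 0;2.8 0 0 0 0 0 0;2.8 0 0 0 0 0 0;2.8 0 0 0 0 0 0;2.8 0 0 0.8 0 0 0;2.8 0 0 1.5 0 0 0"

```text
time: 20.35
ee_pos: [503.0, -1.4, 212.3]
ee_rot: [-2.193, -2.244, -0.003]
ft_force: [0.0, 0.2, 0.9]
grip_width: 0.304
```

Emit:
send_rows:
  motion: "2.8 0 0 2 0 0 0;2.8 0 0 3 0 0 0;2.8 -0.5 0 3 0 0 0;2.8 -1 0 3 0 0 0;2.8 -1 0 3 0 0 0;2.8 0 0 0 0 0 0;2.8 0 0 0 0 0 0;2.8 0 0 0 0 0 0"

```text
time: 21.15
ee_pos: [477.4, -1.5, 370.1]
ee_rot: [2.192, 2.243, 0.015]
ft_force: [-0.1, 0.4, 0.1]
grip_width: 0.301
```

```bash
python3 - <<'E'
from rig import *;from h import *;import cv2,pickle
st(get_obs());d={}
for n in("side","top","wrist"):
    s=snapshot(n);cv2.imwrite(f"pics/{n}14.png",s["image"]);d[n]=s
pickle.dump(d,open("s14.pkl","wb"))
cv2.imwrite("pics/s14.png",cv2.resize(d["side"]["image"][120:280,170:330],None,fx=4,fy=4,interpolation=2)[:600])
E
```

```text
t 21.15 pos [477.4  -1.5 370.1] z [ 0.011  0.003 -1.   ] y [1.    0.023 0.011] F [-0.1  0.4  0.1] w 28.0 q [-0.11 -0.23  1.6   0.    1.76 -0.14]
```

View pics/s14.png

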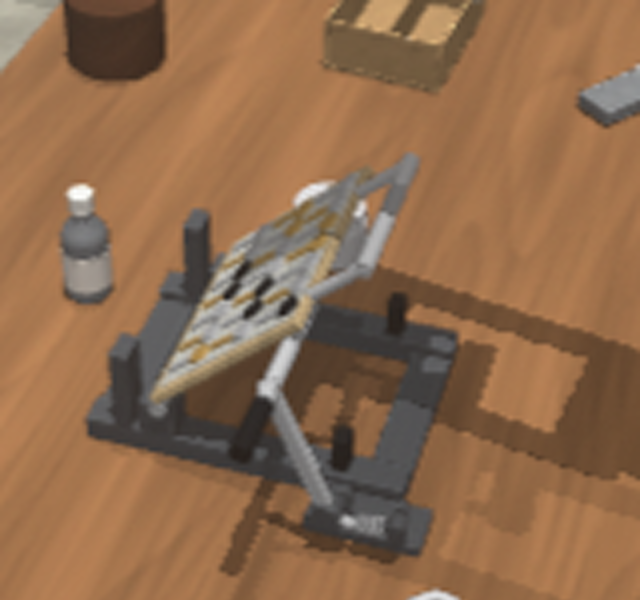

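View pics/wrist14.png

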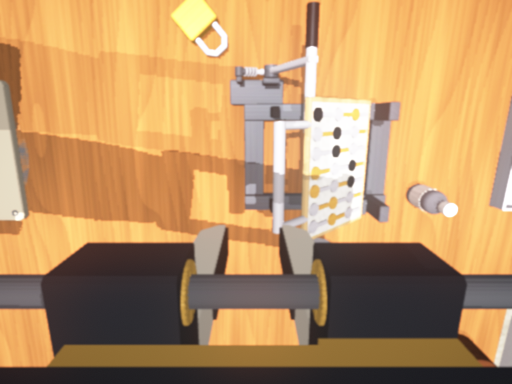

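View pics/top14.png

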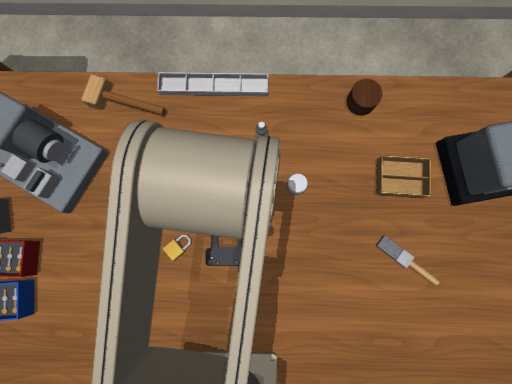

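```bash
python3 - <<'E'
import pickle;from h import *
d=pickle.load(open("s14.pkl","rb"));s=d["wrist"]
for u,v,z in((279,135,181),(278,215,181),(311,85,130)):print(ray(s,u,v,z).round(1))
# triangulate bar's near end in side (crop/4+offset)
for X,Y in((372,262),(410,165)):print(ray(d["side"],X/4+170,Y/4+120,181).round(1))
from rig import *;job_done();st(get_obs())
E
```

```text
[503.2  47.  181. ]
[505.8 -38.3 181. ]
[541.6 100.8 130. ]
[501.8  50.8 181. ]
[506.8 -52.1 181. ]
the job is handed in; nothing more can be done
the job is handed in; nothing more can be done
```

The folding key display is set up: the board stands on the locked prop leg. I handed the job in at about 21 s of the 58 s allowed.

I lifted the board by its bar to about 1.80 rad, where it stayed leaning by itself. I then swung the leg to its lock and let go, and it stayed up. Finally I lowered the board slowly until it met the rod; a further 3 mm command moved the tool less than 0.5 mm.

**Last checks, after letting go:**
- **Board:** the bar is at x ≈ 504.5 mm, taking its height as 181 mm. The wrist and side cameras agree to about 2 mm. That puts the board at about 0.77 rad (0.765 expected).
- **Leg:** the rod is at x ≈ 541.6 mm, taking its height as 130 mm, which is where it should be when locked.
- **Robot:** the gripper is well above the display, and the force reading is near zero.
- **Bystanders:** the padlock, oil bottle, tin, brush and box look unmoved in the last pictures. The arm hid the driver and lock cylinder in the final top view, but the driver and cylinder looked in place in the last full side view, taken partway through lowering.

No check failed. The small disagreements were calibration offsets of 2–5 mm and the bar sliding a few mm in the pads while being lifted.

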